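Hold a finger joint closed against a sprung stop

ROBOT

A 6-joint arm with a two-finger parallel gripper is mounted at the origin on a cart in front of the work surface, level with it; the furniture and walls round the work are solid. World frame = base frame: x ahead of the robot, y to its left, z up, the work surface at z = 0. Lengths are in mm, angles in rad, forces in N, time in s.
With the tool pointing down it reaches from about 300 to 775 mm from the base axis. Payload 14.6 kg.
Tool frame: the origin (TCP) lies between the finger pads; the fingertips stand 22 mm ahead of it and the grasp point (between the pads) lies 3 mm ahead of it (manip.tcp_to_tips is the distance from the TCP to the fingertips, in mm); y points along the fingers, z is the direction in which the jaws open and shut, and the axes are right-handed (so a half turn about y gives the same grasp; the last joint's range is limited). The gripper opens to 94 mm and grips with 3 to 60 N. Pads are 16 mm wide; open, the fingers measure 119 mm over their backs; the gripper's body (75 mm by 177 mm) begins 78 mm behind the grasp point.
Start: joints at [-1.373, 0.3, 1.521, -0, 1.321, -0.067], TCP at [143.937, -530.822, 227.446] pointing down, gripper open.
Joint ranges: [-3.03, 3.03], [-0.79, 2.21], [0.23, 2.52], [-1.04, 4.18], [0, 3.07], [-2.55, 2.55]. Speed limits (rad/s): [2.22, 2.22, 2.57, 3.14, 3.14, 3.14].

INTERFACE

Orientations are given as [roll, pitch, yaw] about the fixed x, y, z axes, in that order (R = Rz(yaw) Ry(pitch) Rx(roll)).
In Python, from cell import manip gives the robot as it stands.
- The arm moves only by the shell command python3 -m jog 'ROWS' [OPENING] [FORCE]. ROWS is JSON, one flat list of numbers, 6 for each row, row after row: the shift along the tool's x, y, z in mm, then the turn, a rotation vector about the tool's x, y, z in degrees. A call has 1 to 10 rows; each row is the pose to reach, as a shift and turn from the pose commanded when the call began, along the tool's axes at that moment; what a row does not reach only later rows make up. A row lasts 1/12 s, in which the tool goes at most 41.7 mm and 7.16 degrees, less where a joint would pass 70% of its speed; a pose out of reach is approached as far as the arm can. A call with a gripper value outside its range is refused whole. OPENING is the finger opening in mm, from 0 to 94, set as the call begins (- or left out, the last holds). The fingers move at their own pace and stop on an object; FORCE is the grip in N (left out, the last holds). Time passes only in rows, so rows that repeat a pose let the fingers close. It gives the time, the measured TCP pose, the force and the opening at its end, in the units of the state.
- manip.read_state(): the state, without advancing time (a new reading comes with each control period).
- manip.camera(name): name is "scene" or "top" or "wrist"; returns a dict with "img" (480x640x3 uint8, red, green, blue), "intrinsics" (3x3 intrinsics, pixels), "origin" and "orientation" of the camera in the world. Camera axes: x right, y down, z forward; pixel columns grow to the right and rows downward; lengths in mm; the calibration is good to about 2 mm. A picture is of the moment at which its call begins. There is no depth.
- manip.sign_off(): hands the job in, once; it reports no verdict.
Trained networks look in a picture, given as the dict that the camera call returned (one of the last four; its "shot" number tells which), for a name from the list of things; names that differ only in an ending like _2 or _b are one class to them, and where a whole thing is asked for, a point or a joint stands for the part that bears it (a point fixed in the world has none). Each returns a list of dicts, best first, with "score" (0 to 1); they miss things now and then, are a little off and sometimes report something else, mostly with a low value. They report only what shows in the picture. A call takes as long as a camera call.
- manip.masks_of(thing, picture): "pixels" (480x640 bool, what is visible of it) and "xy" ([column, row] in pixels, amid what is visible of it).
- manip.tip_of(thing, picture): "xy" ([column, row] in pixels: a listed point, or the origin of a listed thing).
The state is a dict: "clock": time; "joints": joint angles; "qd": joint speeds; "effort": joint torques, N m; "eef_pos": TCP position; "eef_rot": TCP orientation; "wrist_force": force on the tool from outside, world axes, zero at the start; "moment": the same for the moment, N m; "finger_gap": finger opening in mm.
Only numpy, scipy, OpenCV 4.12 (cv2) and the standard library are available. Lean on these libraries where they do the work, as an engineer would, in place of code of your own. Each camera call takes 0.05 s, during which the arm holds its last target.

TASK

A short finger-jointed block already lies in the channel of the pressing jig. Lay the other narrow block (the 48 mm wide, 160 mm long one, not the wider, shorter block) flat in the channel behind it without pressing the stop yet, then slide it along so that the two blocks close end to end and push the sprung stop back until its pointer stands between the two marks; never drive the stop to the end of its travel. Finish holding the blocks there with that steady push, keeping hold of the block, for a colleague who will fasten the joint; leave the other things on the bench where they are.

Things in the scene. Friction and masses are not known exactly. Their poses are not given: they have to be found in the camera images.
- jig: Fixed jig: plywood board 130 x 460 x 15 mm, channel 54 mm wide along its y axis between two rails 8 mm high, 14 mm wide (tops 23 mm above bench). Origin at bench height on the channel's centre line; x across, y along, z up. Channel floor 15 mm above origin; rails y = -95 to +250 mm. Sprung stop at the -y end (face at y = -100 mm at rest); +y end open.
- jig_channel (a point): Point on the channel floor, on its centre line, at y = +100 mm of the jig.
- stop (a joint): Travel of the sprung steel stop along the jig's -y, 0 (at rest) to 0.034 m (end of travel). The spring resists with 3 N at first plus 0.5 N per mm (500 N/m), so the two marks mean 7 N (8 mm) and 14 N (22 mm).
- stop_face (a point): Centre of the stop's pressing face (46 mm wide, top 47 mm above the bench), 13 mm above the channel floor; moves with the stop, which is pushed towards the jig's -y.
- pointer (a point): Behind the stop (jig y = -172 to -206 mm) stands an aluminium bracket, top 51 mm above the bench. This point: the tip of the dark pointer carried by the stop, over the scale strip; it moves with the stop.
- near_mark (a point): On the aluminium scale strip beside the stop (jig x = -50 mm). Top of the first raised mark of the scale: the pointer stands level with it (same y of the jig) at 8 mm travel.
- far_mark (a point): Top of the second raised mark: the pointer stands level with it at 22 mm travel.
- first_block: Short narrow wooden block with finger-cut ends, 43 (x) x 120 (y) x 26 (z) mm, lying loose in the channel, 5 to 25 mm clear of the stop, long side along the channel. Origin at its underside; its body spans x -23 to +20 mm, y -59 to +61 mm, z 0 to 26 mm. Its +y end faces the stop, its -y end (white with glue) the open end of the channel. About 0.1 kg.
- second_block: Narrow wooden block with finger-cut ends, 48 (x) x 160 (y) x 26 (z) mm, lying flat on the bench left of the jig. Origin at the centre of its underside, y along its length. Either end may go first. 0.1 to 0.2 kg.
- wide_block: Bystander: wider, shorter wooden block, 60 x 133 x 26 mm, lying flat left of the jig; it and the second block may have either place. Origin at its underside's centre.
- wedge: Bystander: wooden wedge 30 x 100 x 20 mm, right of the jig.
- nut: Bystander: steel hex nut 24 mm across, 13 mm high, in front of the jig.
- bolt: Bystander: bolt standing on its head, 67 mm high, behind the jig.

How it is judged (in metres and radians):
On the way:
1. the second block lies flat in the channel behind the first, the stop not yet pressed (x of second_block in the frame of jig between -0.007 and 0.007 m and z of second_block in the frame of jig between 0.0125 and 0.0185 m and angle between second_block's own z axis and vertical below 0.05 rad and angle between the y axis of second_block and the y axis of jig, either way round below 0.09 rad and y of second_block in the frame of jig above 0.08 m and value of joint stop below 0.004 m), for 0.1 s.
At the end, for the whole second after the job is handed in: Both blocks lie flat in the channel, end to end, and the gripper holds the second one; the pointer stands between the marks (travel 8 to 22 mm, 1 mm tolerance; 5 to 17 N from block to block and on the stop) and is still; the other things are within 30 mm of where they were (value of joint stop between 0.007 and 0.023 m and velocity of joint stop between -0.005 and 0.005 m/s and contact force between first_block and stop between 5 and 17 N and contact force between second_block and first_block between 5 and 17 N and contact force between the fingers and second_block above 3 N and linear speed of second_block below 0.01 m/s and x of second_block in the frame of jig between -0.007 and 0.007 m and z of second_block in the frame of jig between 0.0125 and 0.0185 m and angle between each of second_block, first_block's own z axis and vertical below 0.05 rad and angle between the y axis of each of second_block, first_block and the y axis of jig, either way round below 0.09 rad and x of first_block in the frame of jig between -0.0085 and 0.0055 m and z of first_block in the frame of jig between 0.0125 and 0.0185 m and not (distance of wide_block from where it was at the start of the episode above 0.03 m) and not (distance of wedge from where it was at the start of the episode above 0.03 m) and not (distance of nut from where it was at the start of the episode above 0.03 m) and not (distance of bolt from where it was at the start of the episode above 0.03 m)); the arm keeps its last pose, push and grip.
It fails at once if the stop is driven to the end of its travel (over 31 mm) (value of joint stop above 0.031 m).
It fails at once if another thing on the bench is shifted by more than 30 mm (distance of any of wide_block, wedge, nut, bolt from where it was at the start of the episode above 0.03 m).
It also fails if it takes over 42 s, if anything falls off the work surface, if the arm or the gripper's body presses on something with over 40 N, if the wrist force passes 120 N, or if a joint passes its speed limit or range.

## Working session

There is one attempt and no reset: what is moved stays moved. The work goes in short steps, Python scripts to look and compute and a shell command to move; the robot and the scene stay as the last step left them, time stands still between calls to the robot, and variables do not carry over. Pictures are saved under pics/ and viewed, and the job is handed in when it is done.

```bash
ls; mkdir -p pics
python3 - <<'E'
from cell import manip
import cv2
print(manip.read_state())
for n in ["scene","top","wrist"]:
    c=manip.camera(n); cv2.imwrite(f"pics/{n}0.png",c["img"][:,:,::-1])
    print(n,c["intrinsics"],c["origin"],c["orientation"])
    for t in ["jig","first_block","second_block","wide_block"]:
        print(t,[(round(d["score"],2),d["xy"]) for d in manip.masks_of(t,c)][:3])
E
```

```text
pics
{'clock': 0.0, 'joints': array([-1.37265433e+00,  3.00442112e-01,  1.52161731e+00, -1.12806657e-05,
        1.32070336e+00, -6.65660717e-02]), 'qd': array([-0.00034173,  0.00017716,  0.00040485,  0.00032459,  0.00023403,
        0.00110363]), 'effort': array([ 3.87135791e-03, -5.31803513e+01, -3.52733946e+01,  7.10428390e-02,
        2.43738864e-02, -9.42697943e-05]), 'eef_pos': array([ 143.85770437, -530.59056915,  226.88689602]), 'eef_rot': array([-1.57196459e+00,  6.69310377e-05, -2.87688183e+00]), 'wrist_force': array([-0.35697697, -0.3708803 , -1.33129789]), 'moment': array([ 0.00434368, -0.07625553,  0.00845784]), 'finger_gap': 94.26796170395025}
scene [[447.93468222   0.         321.57167798]
 [  0.         447.93468222 240.26564707]
 [  0.           0.           1.        ]] [187.34371834 550.28874946 815.03954349] [-2.38959557 -0.01084443 -2.59691943]
jig [(0.96, [331.5, 273.4])]
first_block [(0.94, [359.7, 244.3])]
second_block [(0.94, [269.3, 423.1])]
wide_block [(0.82, [201.7, 370.7])]
top [[472.77133429   0.         323.66244658]
 [  0.         472.77133429 239.8236307 ]
 [  0.           0.           1.        ]] [ 488.30544557  -39.43668331 1119.02297769] [-3.10892615 -0.01587182 -1.56889907]
jig [(0.84, [325.0, 253.3]), (0.49, [388.3, 265.0])]
first_block [(0.88, [350.1, 259.2])]
second_block [(0.83, [160.7, 288.2]), (0.47, [386.1, 267.7])]
wide_block []
wrist [[346.94101925   0.         321.34670416]
 [  0.         346.94101925 242.98179878]
 [  0.           0.           1.        ]] [ 223.76677009 -510.56732614  385.35245267] [ 2.85593908e+00  9.24061799e-04 -1.30520437e+00]
jig []
first_block []
second_block []
wide_block []
```

View pics/scene0.png

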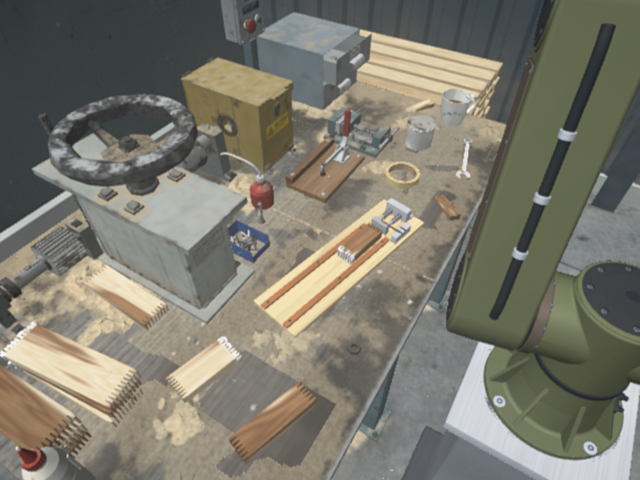

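View pics/top0.png

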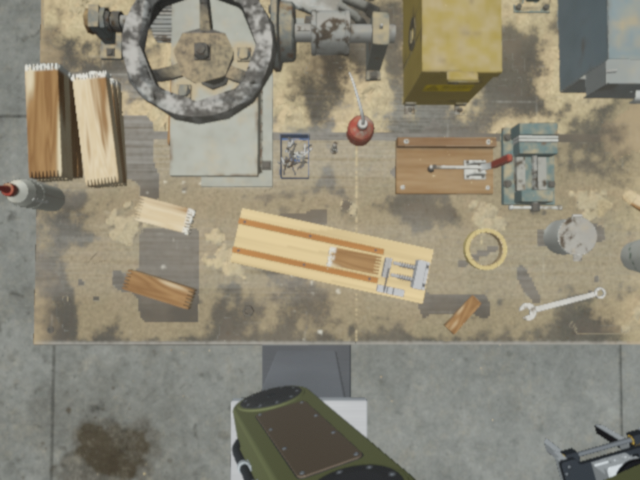

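Scene and top: the dark block at top (160,288), scene (269,423), about 165 mm long, is the second block. The light one at (165,215) is the wide block. The jig runs from (240,235) to (430,275) with the stop on the right. I'll measure these next.

```bash
cat > h.py <<'E'
from cell import manip
import numpy as np, cv2
from scipy.spatial.transform import Rotation as R
def ray(c,uv):
    K=np.array(c["intrinsics"]);Rm=R.from_euler('xyz',c["orientation"]).as_matrix()
    uv=np.atleast_2d(np.array(uv,float))
    d=np.c_[(uv[:,0]-K[0,2])/K[0,0],(uv[:,1]-K[1,2])/K[1,1],np.ones(len(uv))]@Rm.T
    return np.array(c["origin"]),d
def plane(c,uv,z):
    o,d=ray(c,uv); return o+d*((z-o[2])/d[:,2])[:,None]
def proj(c,P):
    K=np.array(c["intrinsics"]);Rm=R.from_euler('xyz',c["orientation"]).as_matrix()
    p=(np.atleast_2d(P)-np.array(c["origin"]))@Rm; p=p@K.T
    return p[:,:2]/p[:,2:]
def rect(c,mask,z):
    ys,xs=np.nonzero(mask); P=plane(c,np.c_[xs,ys],z)[:,:2].astype(np.float32)
    (cx,cy),(w,h),a=cv2.minAreaRect(P)
    if w<h: w,h,a=h,w,a+90
    return round(cx,1),round(cy,1),round(w,1),round(h,1),round((a+90)%180-90,2)
E
python3 - <<'E'
from h import *
print(R.from_euler('xyz',manip.read_state()["eef_rot"]).as_matrix().round(3))
for n in ["scene","top"]:
    c=manip.camera(n); print(n)
    for t,z in [("jig",15),("first_block",41),("second_block",26),("wide_block",26)]:
        for d in manip.masks_of(t,c)[:2]: print(t,round(d["score"],2),rect(c,d["pixels"],z))
    for t,z in [("jig",0),("jig_channel",15),("stop_face",28),("pointer",40),("near_mark",20),("far_mark",20),("first_block",15),("second_block",0),("wide_block",0),("wedge",0),("nut",0),("bolt",0)]:
        for d in manip.tip_of(t,c)[:2]: print(t,round(d["score"],2),d["xy"],plane(c,d["xy"],z)[0].round(1))
E
```

```text
[[-0.965 -0.     0.262]
 [-0.262  0.    -0.965]
 [-0.    -1.    -0.   ]]
scene
jig 0.56 (486.3, -80.5, 480.9, 137.6, 78.16)
second_block 0.64 (409.1, 326.8, 161.6, 57.0, 72.5)
second_block 0.2 (465.2, -210.2, 61.9, 34.9, -19.63)
wide_block 0.7 (580.2, 315.9, 132.6, 73.5, 74.14)
wide_block 0.39 (356.9, 130.9, 28.5, 25.7, -88.67)
jig 0.91 [354.0, 255.5] [ 482.  -104.5    0. ]
jig_channel 0.67 [322.6, 282.0] [499.1  14.5  15. ]
stop_face 0.75 [378.1, 228.1] [ 464.  -192.7   28. ]
stop_face 0.25 [356.6, 248.8] [ 476.7 -103.8   28. ]
pointer 0.75 [262.1, 221.4] [713.2 -51.4  40. ]
pointer 0.65 [397.2, 230.8] [ 416.3 -197.5   40. ]
near_mark 0.78 [401.3, 228.3] [ 417.1 -230.3   20. ]
far_mark 0.93 [403.3, 228.2] [ 413.  -233.2   20. ]
first_block 0.58 [357.4, 247.1] [ 482.4 -120.5   15. ]
second_block 0.92 [271.4, 424.7] [416.3 329.2   0. ]
second_block 0.65 [406.4, 226.6] [ 414.3 -262.5   -0. ]
wide_block 0.82 [202.7, 372.9] [588.3 317.6   0. ]
wide_block 0.65 [351.1, 254.9] [ 488.9 -102.5    0. ]
wedge 0.71 [442.6, 208.3] [ 359.7 -377.7    0. ]
nut 0.57 [351.0, 348.5] [367.7 119.9   0. ]
[... 389 characters left out ...]
. ]
jig 0.25 [297.7, 244.6] [513.5   4.3   0. ]
jig_channel 0.85 [297.6, 244.5] [513.4   3.9  15. ]
stop_face 0.59 [384.4, 266.2] [ 463.4 -197.1   28. ]
pointer 0.74 [382.1, 287.1] [ 416. -190.   40.]
near_mark 0.73 [388.6, 289.5] [ 409.1 -207.9   20. ]
far_mark 0.67 [393.2, 290.8] [ 406.1 -218.6   20. ]
far_mark 0.65 [390.3, 288.7] [ 411.  -211.9   20. ]
first_block 0.78 [350.0, 257.9] [ 482.3 -118.5   15. ]
second_block 0.69 [161.9, 285.2] [417.4 322.6   0. ]
wide_block 0.93 [166.3, 214.8] [583.1 314.4   0. ]
wedge 0.62 [462.4, 312.9] [ 352.6 -386.     0. ]
wedge 0.17 [244.8, 311.8] [355.2 127.9   0. ]
nut 0.62 [249.2, 312.4] [353.8 117.6   0. ]
bolt 0.51 [330.8, 147.9] [744.2 -73.7   0. ]
```

```bash
cat >> h.py <<'E'
def go(x,y,z,ang):
    """shift/turn in tool axes to bring TCP to x,y,z pointing down with jaw axis (tool z) at world angle ang (deg)"""
    s=manip.read_state(); R0=R.from_euler('xyz',s["eef_rot"])
    a=np.radians(ang); zt=np.array([np.cos(a),np.sin(a),0]); yt=np.array([0,0,-1.]); xt=np.cross(yt,zt)
    R1=R.from_matrix(np.c_[xt,yt,zt])
    d=R0.inv().apply(np.array([x,y,z])-s["eef_pos"]); t=(R0.inv()*R1).as_rotvec(degrees=True)
    print("clock",round(s["clock"],2),"pos",s["eef_pos"].round(1),"F",s["wrist_force"].round(1),"gap",round(s["finger_gap"],1),"| shift",d.round(2),"turn",t.round(2))
E
python3 -c "
from h import *
go(440,-60,260,-12.2)"
```

```text
clock 2.45 pos [ 143.9 -530.8  227.5] F [ 0.3 -0.5  0.1] gap 93.8 | shift [-408.96  -32.56 -376.93] turn [  0.   -62.63   0.  ]
```

```bash
python3 -m jog '[-409,-33,-377,0,-62.6,0,-409,-33,-377,0,-62.6,0,-409,-33,-377,0,-62.6,0,-409,-33,-377,0,-62.6,0,-409,-33,-377,0,-62.6,0,-409,-33,-377,0,-62.6,0,-409,-33,-377,0,-62.6,0,-409,-33,-377,0,-62.6,0,-409,-33,-377,0,-62.6,0,-409,-33,-377,0,-62.6,0]' 94
python3 -c "
from h import *
go(440,-60,260,-12.2)"
```

```text
clock: 3.28
eef_pos: [365.9, -176.8, 252.6]
eef_rot: [-1.57, -0.0, -1.778]
wrist_force: [0.2, -0.1, 0.3]
finger_gap: 94.1
clock 3.28 pos [ 365.9 -176.8  252.6] F [ 0.2 -0.1  0.3] gap 94.1 | shift [-129.54   -7.41   48.48] turn [-0.05  0.32  0.02]
```

```bash
python3 -m jog '[-130,-7,48,0,0,0,-130,-7,48,0,0,0,-130,-7,48,0,0,0,-130,-7,48,0,0,0,-130,-7,48,0,0,0]'
python3 - <<'E'
from h import *
go(440,-60,260,-12.2)
c=manip.camera("wrist"); cv2.imwrite("pics/w1.png",c["img"][:,:,::-1])
np.savez("w1.npz",**{k:np.array(c[k]) for k in ("intrinsics","origin","orientation","img")})
print(c["origin"])
for t,z in [("jig_channel",15),("stop_face",28),("near_mark",20)]:
    for d in manip.tip_of(t,c)[:1]: print(t,round(d["score"],2),d["xy"],plane(c,d["xy"],z)[0].round(1))
for d in manip.masks_of("first_block",c)[:1]: print(rect(c,d["pixels"],41))
E
```

```text
clock: 3.7
eef_pos: [440.9, -59.3, 259.1]
eef_rot: [-1.571, 0.0, -1.78]
wrist_force: [-0.2, -0.6, -0.2]
finger_gap: 93.7
clock 3.7 pos [440.9 -59.3 259.1] F [-0.2 -0.6 -0.2] gap 93.7 | shift [ 0.84 -0.85 -0.73] turn [-0.01  0.19 -0.02]
[458.26932883  19.93756977 417.12261605]
jig_channel 0.8 [367.2, 149.3] [506.7   1.   15. ]
stop_face 0.86 [364.0, 315.8] [ 467.  -194.9   28. ]
near_mark 0.76 [321.2, 337.5] [ 407.5 -218.6   20. ]
(478.6, -121.9, 121.3, 45.2, 79.82)
```

View pics/w1.png

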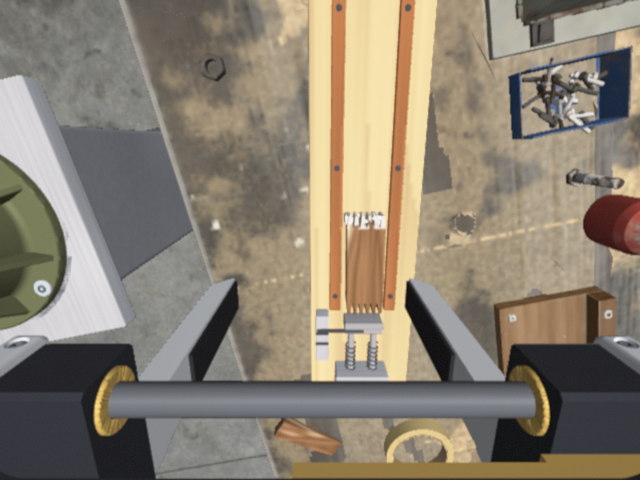

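The wrist view shows the rails as orange lines at columns ~337 and ~400, the first block at (365,265) with its glued end up, and the stop at (364,325). I'll fit the rails next.

Run:
```python
from h import *
c=dict(np.load("w1.npz")); img=c["img"]
hsv=cv2.cvtColor(img,cv2.COLOR_RGB2HSV)
m=((hsv[...,0]<15)&(hsv[...,1]>130)&(hsv[...,2]>90))
m[:, :300]=0; m[:,425:]=0; m[300:]=0
L=[];Rr=[]
for r in range(5,295):
    xs=np.nonzero(m[r])[0]
    l=xs[(xs<352)]; q=xs[(xs>380)]
    if len(l)>=5 and len(l)<16: L.append((l.min()-.5,l.max()+.5,r))
    if len(q)>=5 and len(q)<16: Rr.append((q.min()-.5,q.max()+.5,r))
for nm,S,z in (("L",L,23),("R",Rr,23)):
    S=np.array(S)
    for k,e in ((0,"lo"),(1,"hi")):
        P=plane(c,np.c_[S[:,k],S[:,2]],z)[:,:2]
        v=cv2.fitLine(P.astype(np.float32),cv2.DIST_HUBER,0,.01,.01).ravel()
        if v[1]<0: v[:2]*=-1
        x0=v[2]+(0-v[3])*v[0]/v[1]
        print(nm,e,len(S),"angle",np.degrees(np.arctan2(v[1],v[0])).round(2),"x at y=0",x0.round(1),"y rng",P[:,1].min().round(0),P[:,1].max().round(0))
```

```text
L lo 290 angle 78.02 x at y=0 464.6 y rng -159.0 144.0
L hi 290 angle 77.92 x at y=0 477.4 y rng -162.0 141.0
R lo 290 angle 77.99 x at y=0 533.5 y rng -173.0 130.0
R hi 290 angle 77.93 x at y=0 546.8 y rng -176.0 127.0
```

```bash
python3 -c "
from h import *
go(390,245,200,-17.3)"
```

```text
clock 3.95 pos [439.4 -62.8 259.1] F [-0.4 -0.2  0.1] gap 94.0 | shift [-290.16   59.11 -113.83] turn [-0.    4.99  0.01]
```

```bash
python3 -m jog '[-290,59,-114,0,5,0,-290,59,-114,0,5,0,-290,59,-114,0,5,0,-290,59,-114,0,5,0,-290,59,-114,0,5,0,-290,59,-114,0,5,0,-290,59,-114,0,5,0,-290,59,-114,0,5,0,-290,59,-114,0,5,0,-290,59,-114,0,5,0]'
python3 - <<'E'
from h import *
c=manip.camera("wrist"); cv2.imwrite("pics/w2.png",c["img"][:,:,::-1])
np.savez("w2.npz",**{k:np.array(c[k]) for k in ("intrinsics","origin","orientation","img")})
for t in("second_block","wide_block"):
  for d in manip.masks_of(t,c)[:2]: print(t,d["score"],d["xy"],rect(c,d["pixels"],26))
go(390,245,200,-17.3)
E
```

```text
clock: 4.78
eef_pos: [389.7, 245.6, 199.9]
eef_rot: [-1.571, -0.001, -1.871]
wrist_force: [0.0, 0.0, 0.1]
finger_gap: 93.8
second_block 0.7 [319.0, 135.5] (411.9, 323.2, 158.8, 47.9, 72.97)
wide_block 0.65 [503.4, 86.4] (578.6, 312.2, 132.3, 67.4, 75.66)
clock 4.93 pos [390.3 244.5 200.4] F [0.7 0.6 0.3] gap 94.2 | shift [-0.37  0.44 -0.43] turn [-0.02 -0.03 -0.01]
```

View pics/w2.png

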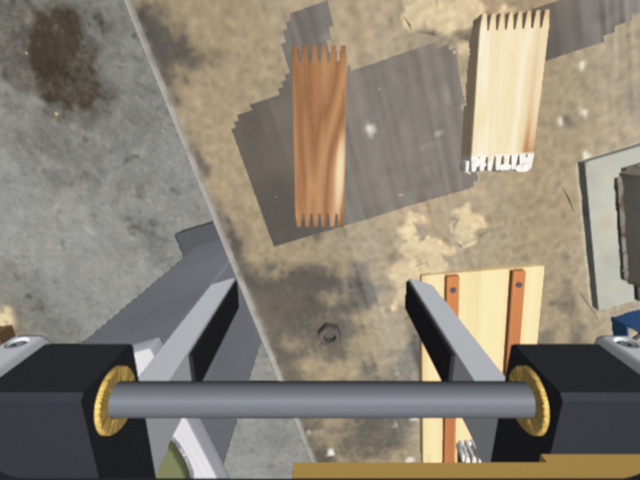

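Second block at (319,135), centre (411.9, 323.2), axis 73°. Size matches 160×48. Descend.

```bash
python3 -c "
from h import *
go(411.9,323.2,80,-17.03)"
```

```text
clock 4.93 pos [390.3 244.5 200.4] F [0.7 0.6 0.3] gap 94.2 | shift [-81.52 120.46  -2.87] turn [-0.02 -0.3  -0.01]
```

```bash
python3 -m jog '[-81.5,120.5,-2.9,0,-0.3,0,-81.5,120.5,-2.9,0,-0.3,0,-81.5,120.5,-2.9,0,-0.3,0,-81.5,120.5,-2.9,0,-0.3,0,-81.5,120.5,-2.9,0,-0.3,0,-81.5,120.5,-2.9,0,-0.3,0]'
python3 -c "
from h import *
go(411.9,323.2,33.5,-17.03)"
```

```text
clock: 5.43
eef_pos: [411.5, 323.4, 79.6]
eef_rot: [-1.572, -0.001, -1.867]
wrist_force: [0.2, -0.4, 0.6]
finger_gap: 94.0
clock 5.43 pos [411.5 323.4  79.6] F [ 0.2 -0.4  0.6] gap 94.0 | shift [4.000e-02 4.608e+01 5.100e-01] turn [0.04 0.05 0.06]
```

Go down and settle, then close the gripper.

```bash
python3 -m jog '[0,25,0.3,0,0,0,0,46,0.3,0,0,0,0,46,0.3,0,0,0,0,46,0.3,0,0,0]'
python3 -m jog '[0,0,0,0,0,0,0,0,0,0,0,0,0,0,0,0,0,0,0,0,0,0,0,0,0,0,0,0,0,0,0,0,0,0,0,0,0,0,0,0,0,0,0,0,0,0,0,0,0,0,0,0,0,0]' 40 45
```

```text
clock: 5.77
eef_pos: [412.0, 323.6, 35.1]
eef_rot: [-1.57, 0.0, -1.867]
wrist_force: [0.7, 0.0, 0.4]
finger_gap: 93.8
clock: 6.52
eef_pos: [411.4, 324.4, 33.7]
eef_rot: [-1.571, -0.0, -1.866]
wrist_force: [-0.8, -1.1, 1.2]
finger_gap: 47.5
```

```bash
python3 -m jog '[0,-30,0,0,0,0,0,-65,0,0,0,0,0,-66,0,0,0,0]'
python3 -c "
from h import *
go(512.2,31,100,-12.04)"
```

```text
clock: 6.77
eef_pos: [413.3, 325.7, 104.9]
eef_rot: [-1.566, 0.006, -1.866]
wrist_force: [1.2, 1.3, -0.3]
finger_gap: 47.4
clock 6.77 pos [413.3 325.7 104.9] F [ 1.2  1.3 -0.3] gap 47.4 | shift [253.18   4.3  180.37] turn [-0.28 -4.88 -0.32]
```

```bash
python3 -m jog '[25,0,18,0,-1,0,60,0,43,0,-2,0,90,0,64,0,-3,0,120,0,86,0,-4,0,150,0,107,0,-5,0,180,0,128,0,-5,0,210,0,150,0,-5,0,235,0,167,0,-5,0,253,0,180,0,-5,0,253,0,180,0,-5,0]'
python3 - <<'E'
from h import *
go(512.2,31,100,-12.04)
c=manip.camera("wrist"); cv2.imwrite("pics/w3.png",c["img"][:,:,::-1])
np.savez("w3.npz",**{k:np.array(c[k]) for k in ("intrinsics","origin","orientation","img")})
for d in manip.masks_of("second_block",c)[:2]: print(d["score"],d["xy"],rect(c,d["pixels"],92))
go(512.2,31,100,-12.04)
E
```

```text
clock: 7.6
eef_pos: [510.8, 26.6, 99.3]
eef_rot: [-1.571, -0.0, -1.782]
wrist_force: [0.7, -0.7, -1.2]
finger_gap: 47.3
clock 7.6 pos [510.8  26.6  99.3] F [ 0.7 -0.7 -1.2] gap 47.3 | shift [-4.6  -0.72  0.43] turn [-0.02 -0.08  0.02]
0.56 [323.6, 262.4] (511.2, 25.4, 160.5, 48.5, 77.8)
clock 7.7 pos [509.8  29.4  99.2] F [-0.3  1.1 -1.5] gap 47.3 | shift [-2.02 -0.82  1.98] turn [0.04 0.02 0.  ]
```

View pics/w3.png

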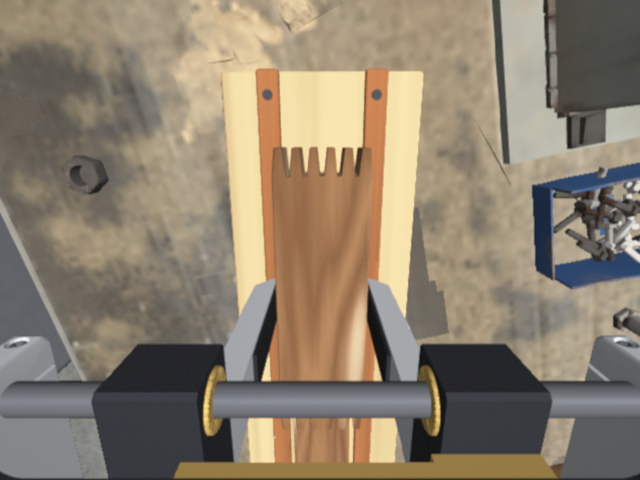

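The block (323,262) is square over the channel. I'll check the rails against the block in this one picture.

Run:
```python
from h import *
c=dict(np.load("w3.npz")); img=c["img"]
hsv=cv2.cvtColor(img,cv2.COLOR_RGB2HSV)
m=((hsv[...,0]<15)&(hsv[...,1]>125)&(hsv[...,2]>90))
res=[]
for nm,a,b in (("L",245,290),("R",355,400)):
    S=[]
    for r in range(75,144):
        xs=np.nonzero(m[r,a:b])[0]+a
        if len(xs)>8: S.append((xs.min()-.5,xs.max()+.5,r))
    S=np.array(S)
    for k in (0,1):
        P=plane(c,np.c_[S[:,k],S[:,2]],23)[:,:2]
        # perpendicular jig-x offset with assumed angle
        a_=np.radians(77.96); n=np.array([np.sin(a_),-np.cos(a_)])
        o=(P-np.array([505.6,0]))@n
        print(nm,k,len(S),np.median(o).round(2), "y",P[:,1].mean().round(0),"slope",np.polyfit(P@np.array([np.cos(a_),np.sin(a_)]),o,1)[0].round(4))
P=plane(c,[[300,71],[275,160],[370,160]],15); print(P.round(1))
# block edges: between rows 180-270 grey gradient
g=cv2.cvtColor(img,cv2.COLOR_RGB2GRAY)
for r in (160,200,240,270):
    row=img[r].astype(int)
    print(r,[ (x,tuple(row[x])) for x in list(range(268,284,2))+list(range(362,378,2))])
```

```text
L 0 69 -40.13 y 133.0 slope -0.0022
L 1 69 -26.47 y 130.0 slope 0.0045
R 0 69 27.36 y 119.0 slope 0.0004
R 1 69 40.93 y 116.0 slope 0.0001
[[524.1 150.6  15. ]
 [495.  100.5  15. ]
 [558.2  87.   15. ]]
160 [(268, (np.int64(199), np.int64(129), np.int64(82))), (270, (np.int64(200), np.int64(129), np.int64(82))), (272, (np.int64(156), np.int64(107), np.int64(71))), (274, (np.int64(139), np.int64(101), np.int64(69))), (276, (np.int64(146), np.int64(105), np.int64(73))), (278, (np.int64(151), np.int64(109), np.int64(76))), (280, (np.int64(153), np.int64(110), np.int64(78))), (282, (np.int64(140), np.int64(101), np.int64(70))), (362, (np.int64(146), np.int64(106), np.int64(73))), (364, (np.int64(155), np.int64(113), np.int64(79))), (366, (np.int64(157), np.int64(114), np.int64(79))), (368, (np.int64(154), np.int64(112), np.int64(76))), (370, (np.int64(158), np.int64(116), np.int64(81))), (372, (np.int64(191), np.int64(128), np.int64(83))), (374, (np.int64(199), np.int64(129), np.int64(81))), (376, (np.int64(201), np.int64(131), np.int64(82)))]
200 [(268, (np.int64(200), np.int64(129), np
[... 1814 characters left out ...]
nt64(81))), (274, (np.int64(178), np.int64(118), np.int64(78))), (276, (np.int64(163), np.int64(121), np.int64(86))), (278, (np.int64(172), np.int64(126), np.int64(89))), (280, (np.int64(163), np.int64(120), np.int64(83))), (282, (np.int64(161), np.int64(117), np.int64(81))), (362, (np.int64(156), np.int64(111), np.int64(79))), (364, (np.int64(158), np.int64(114), np.int64(80))), (366, (np.int64(160), np.int64(117), np.int64(82))), (368, (np.int64(174), np.int64(126), np.int64(88))), (370, (np.int64(190), np.int64(123), np.int64(79))), (372, (np.int64(188), np.int64(122), np.int64(78))), (374, (np.int64(195), np.int64(126), np.int64(79))), (376, (np.int64(202), np.int64(130), np.int64(83)))]
```

```bash
python3 -c "
from h import *
go(512.3,31,62,-12.04)"
```

```text
clock 7.7 pos [509.8  29.4  99.2] F [-0.3  1.1 -1.5] gap 47.3 | shift [-2.04 37.18  2.1 ] turn [0.04 0.02 0.  ]
```

```bash
python3 -m jog '[-2,15,2.1,0,0,0,-2,30,2.1,0,0,0,-2,37,2.1,0,0,0,-2,37,2.1,0,0,0,-2,37,2.1,0,0,0,-2,37,2.1,0,0,0]'
python3 -c "
from h import *
go(512.3,31,50,-12.04)"
```

```text
clock: 8.2
eef_pos: [512.7, 31.8, 63.3]
eef_rot: [-1.57, 0.0, -1.778]
wrist_force: [0.5, -0.6, -1.1]
finger_gap: 47.4
clock 8.2 pos [512.7  31.8  63.3] F [ 0.5 -0.6 -1.1] gap 47.4 | shift [ 0.9  13.32 -0.25] turn [-0.05  0.14 -0.01]
```

```bash
python3 -m jog '[0,4,-0.3,0,0,0,0,8,-0.3,0,0,0,0,10,-0.3,0,0,0,0,10,-0.3,0,0,0]'
python3 - <<'E'
from h import *
go(512.3,31,48.5,-12.04)
c=manip.camera("wrist"); cv2.imwrite("pics/w4.png",c["img"][:,:,::-1])
E
```

```text
clock: 8.53
eef_pos: [511.9, 31.5, 52.2]
eef_rot: [-1.572, -0.0, -1.779]
wrist_force: [0.1, 0.0, -0.6]
finger_gap: 47.2
clock 8.53 pos [511.9  31.5  52.2] F [ 0.1  0.  -0.6] gap 47.2 | shift [0.4  3.66 0.51] turn [0.04 0.11 0.01]
```

View pics/w4.png

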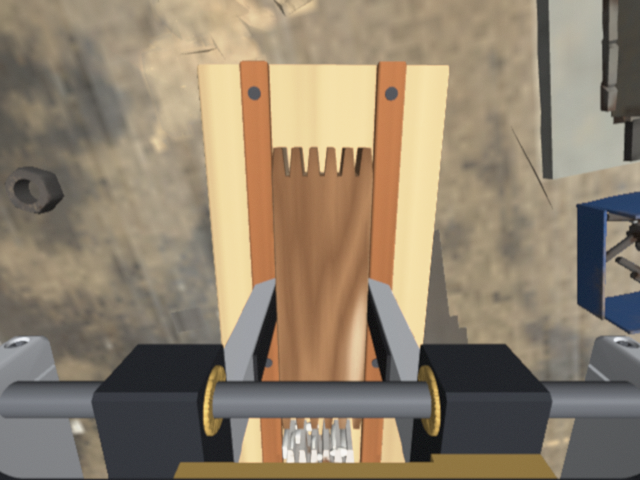

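In the picture the block sits between the rails, with some clearance on both sides at (272,372). No contact force. Lower to the floor.

```bash
python3 -m jog '[0,1.5,0.3,0,0,0,0,3,0.3,0,0,0,0,3,0.3,0,0,0,0,3,0.3,0,0,0]'; python3 -m jog '[0,0.7,0,0,0,0,0,0.7,0,0,0,0,0,0.7,0,0,0,0]'
```

```text
clock: 8.92
eef_pos: [512.4, 31.4, 49.6]
eef_rot: [-1.571, 0.0, -1.779]
wrist_force: [-0.0, 0.4, -0.6]
finger_gap: 47.4
clock: 9.17
eef_pos: [512.4, 31.4, 48.9]
eef_rot: [-1.571, 0.0, -1.779]
wrist_force: [-0.5, 1.0, -0.9]
finger_gap: 47.5
```

```bash
python3 -m jog '[0,0.7,0,0,0,0,0,0.7,0,0,0,0,0,0.7,0,0,0,0]'; python3 -m jog '[0,0.5,0,0,0,0,0,0.5,0,0,0,0,0,0.5,0,0,0,0]'
```

```text
clock: 9.42
eef_pos: [512.5, 31.4, 48.7]
eef_rot: [-1.571, 0.0, -1.779]
wrist_force: [-2.8, 0.5, 5.2]
finger_gap: 47.7
clock: 9.67
eef_pos: [512.5, 31.5, 48.6]
eef_rot: [-1.571, 0.0, -1.779]
wrist_force: [-5.6, 0.4, 12.8]
finger_gap: 47.8
```

```bash
python3 -m jog '[0,-0.8,0,0,0,0,0,-0.8,0,0,0,0,0,-0.8,0,0,0,0]'
python3 - <<'E'
from h import *
c=manip.camera("top"); cv2.imwrite("pics/t5.png",cv2.resize(c["img"][180:320,200:460,::-1],None,fx=3,fy=3,interpolation=cv2.INTER_CUBIC))
c=manip.camera("wrist"); cv2.imwrite("pics/w5.png",c["img"][:,:,::-1])
for d in manip.masks_of("second_block",c)[:1]: print(d["score"],d["xy"],rect(c,d["pixels"],41))
go(512.3,31,48.5,-12.04)
E
```

```text
clock: 9.92
eef_pos: [512.5, 31.4, 48.6]
eef_rot: [-1.571, 0.0, -1.779]
wrist_force: [0.1, -0.9, 3.3]
finger_gap: 47.4
0.96 [322.6, 263.7] (512.9, 30.4, 160.0, 47.8, 77.97)
clock 10.07 pos [512.6  31.4  48.7] F [-1.3 -0.4  4. ] gap 47.3 | shift [ 0.49  0.16 -0.16] turn [-0.01  0.11 -0.  ]
```

View pics/w5.png

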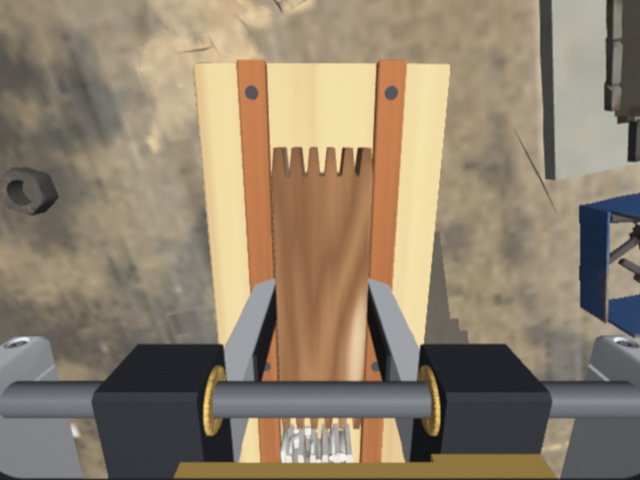

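View pics/t5.png

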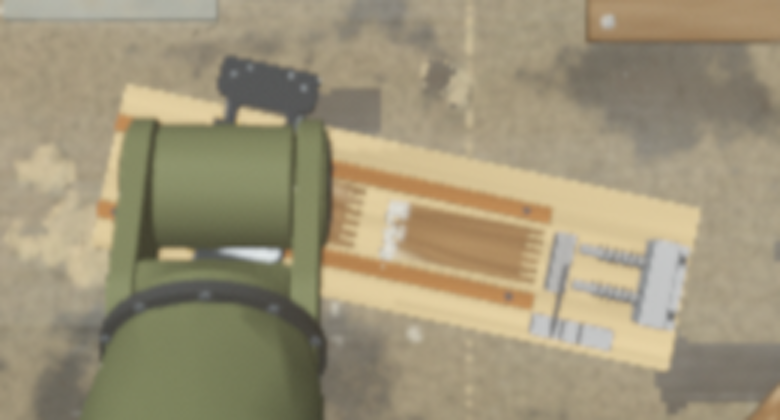

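Wrist view: the second block is flat between the rails (rect centre 512.9, 30.4, 78.0°). Top view: a gap of about 18 mm to the glued end at (390,230), and the stop at rest, clear of the first block. Now slide along tool +x.

```bash
python3 -m jog '[2,0,0,0,0,0,4,0,0,0,0,0,6,0,0,0,0,0,8,0,0,0,0,0,10,0,0,0,0,0,12,0,0,0,0,0,14,0,0,0,0,0,16,0,0,0,0,0,18,0,0,0,0,0,18,0,0,0,0,0]'; python3 -c "
from h import *
go(512.3,31,48.5,-12.04)"
```

```text
clock: 10.9
eef_pos: [508.7, 13.4, 48.6]
eef_rot: [-1.571, -0.0, -1.779]
wrist_force: [-0.1, 1.9, 5.6]
finger_gap: 47.4
clock 10.9 pos [508.7  13.4  48.6] F [-0.1  1.9  5.6] gap 47.4 | shift [-17.92   0.14  -0.16] turn [-0.01  0.1   0.  ]
```

```bash
python3 -m jog '[1,-0.1,0,0,0,0,2,-0.1,0,0,0,0,3,-0.2,0,0,0,0,4,-0.2,0,0,0,0,5,-0.2,0,0,0,0,6,-0.2,0,0,0,0,7,-0.2,0,0,0,0,8,-0.2,0,0,0,0,8,-0.2,0,0,0,0]'
python3 - <<'E'
from h import *
c=manip.camera("top"); cv2.imwrite("pics/t6.png",cv2.resize(c["img"][180:320,200:460,::-1],None,fx=3,fy=3,interpolation=cv2.INTER_CUBIC))
go(512.3,31,48.5,-12.04)
E
```

```text
clock: 11.65
eef_pos: [506.9, 5.8, 48.7]
eef_rot: [-1.571, -0.0, -1.779]
wrist_force: [-0.5, 1.3, 2.4]
finger_gap: 47.5
clock 11.7 pos [507.    5.8  48.7] F [0.8 0.7 2.2] gap 47.7 | shift [-25.79   0.15   0.  ] turn [0.01 0.11 0.02]
```

View pics/t6.png

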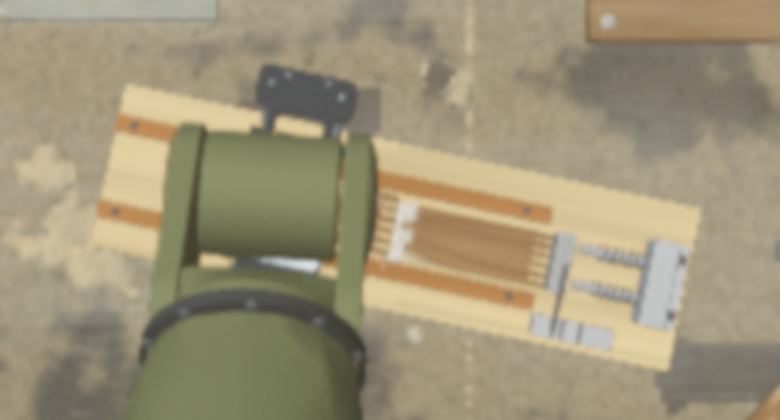

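Top view: the blocks have met at (395,225). The first block's end (548) is close to the stop face (553), about 3 mm.

```bash
python3 -m jog '[1,0,0,0,0,0,2,0,0,0,0,0,3,0,0,0,0,0,3,0,0,0,0,0]'; python3 -m jog '[1,0,0,0,0,0,2,0,0,0,0,0,3,0,0,0,0,0,3,0,0,0,0,0]';python3 -m jog '[1,0,0,0,0,0,2,0,0,0,0,0,3,0,0,0,0,0,3,0,0,0,0,0]'
```

```text
clock: 12.03
eef_pos: [506.4, 2.9, 48.7]
eef_rot: [-1.571, -0.0, -1.779]
wrist_force: [0.1, 0.9, 0.2]
finger_gap: 47.3
clock: 12.37
eef_pos: [505.8, 0.3, 48.7]
eef_rot: [-1.571, 0.0, -1.779]
wrist_force: [1.4, 4.2, 1.3]
finger_gap: 47.2
clock: 12.7
eef_pos: [505.2, -2.5, 48.7]
eef_rot: [-1.571, 0.001, -1.779]
wrist_force: [1.2, 6.1, 1.4]
finger_gap: 47.6
```

```bash
python3 -m jog '[1,0,0,0,0,0,2,0,0,0,0,0,3,0,0,0,0,0,4,0,0,0,0,0,4,0,0,0,0,0]'; python3 -m jog '[1,0,0,0,0,0,2,0,0,0,0,0,3,0,0,0,0,0,4,0,0,0,0,0,4,0,0,0,0,0]'
python3 - <<'E'
from h import *
c=manip.camera("top"); cv2.imwrite("pics/t7.png",cv2.resize(c["img"][230:310,350:450,::-1],None,fx=7,fy=7,interpolation=cv2.INTER_CUBIC))
for t in("pointer","near_mark","far_mark"): print(t,[(round(d["score"],2),d["xy"]) for d in manip.tip_of(t,c)][:2])
c=manip.camera("scene"); cv2.imwrite("pics/s7.png",cv2.resize(c["img"][190:270,320:430,::-1],None,fx=7,fy=7,interpolation=cv2.INTER_CUBIC))
for t in("pointer","near_mark","far_mark"): print(t,[(round(d["score"],2),d["xy"]) for d in manip.tip_of(t,c)][:2])
c=manip.camera("wrist"); cv2.imwrite("pics/w7.png",c["img"][:,:,::-1])
go(512.3,31,48.5,-12.04)
E
```

```text
clock: 13.12
eef_pos: [504.4, -6.2, 48.7]
eef_rot: [-1.571, 0.001, -1.779]
wrist_force: [1.8, 7.9, 0.4]
finger_gap: 47.2
clock: 13.53
eef_pos: [503.6, -10.0, 48.7]
eef_rot: [-1.571, 0.001, -1.779]
wrist_force: [2.0, 10.2, 0.0]
finger_gap: 47.4
pointer [(0.51, [387.3, 290.0])]
near_mark [(0.84, [386.4, 288.5])]
far_mark [(0.87, [393.2, 291.0])]
pointer [(0.63, [401.4, 226.4])]
near_mark [(0.75, [401.3, 230.5])]
far_mark [(0.8, [403.4, 226.2])]
clock 13.98 pos [503.6  -9.9  48.7] F [ 1.6  9.4 -0.1] gap 47.3 | shift [-41.86   0.21   0.05] turn [ 0.01  0.11 -0.06]
```

View pics/t7.png

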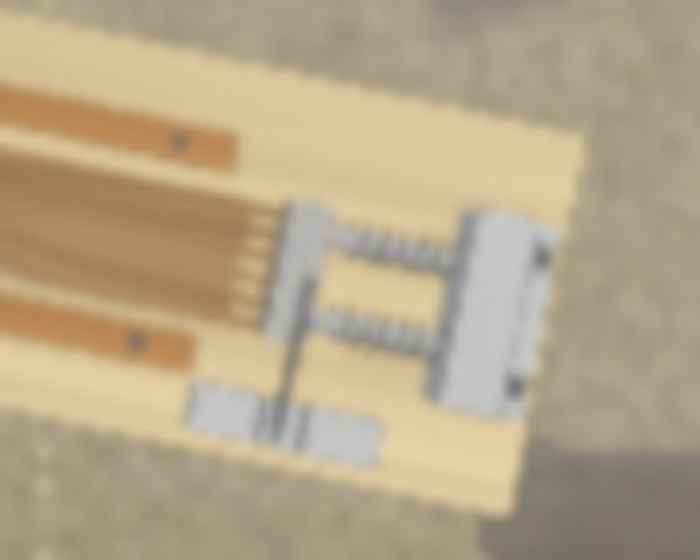

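View pics/s7.png

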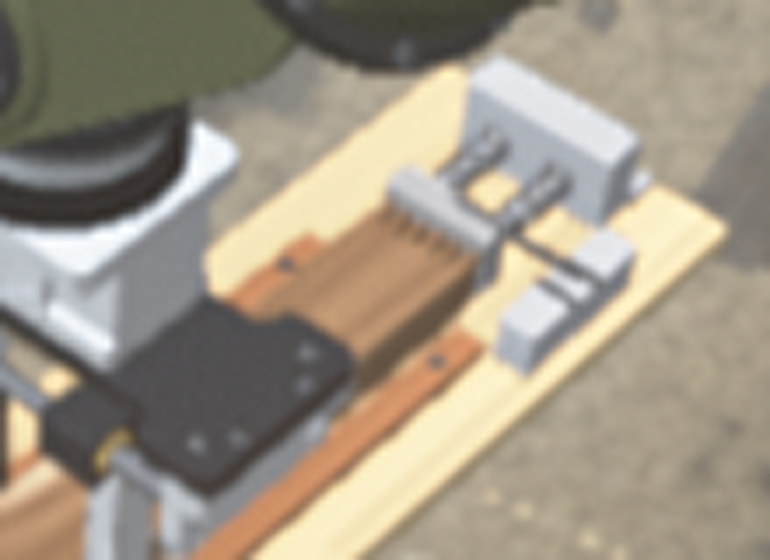

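View pics/w7.png

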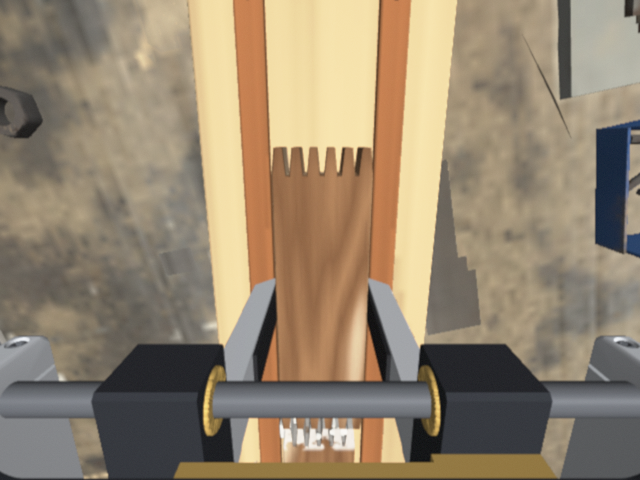

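Top crop: the pointer tip (278,435) stands between the near mark (262) and the far mark (300), so about 13–14 mm. The scene crop agrees, and the push is about 10 N. Hold still and check that it's steady.

```bash
python3 -m jog '[0.5,0,0,0,0,0,0.5,0,0,0,0,0,0.5,0,0,0,0,0,0.5,0,0,0,0,0,0.5,0,0,0,0,0,0.5,0,0,0,0,0]';python3 -m jog '[0,0,0,0,0,0,0,0,0,0,0,0,0,0,0,0,0,0,0,0,0,0,0,0,0,0,0,0,0,0,0,0,0,0,0,0,0,0,0,0,0,0]'
python3 - <<'E'
from h import *
c=manip.camera("top"); cv2.imwrite("pics/t8.png",cv2.resize(c["img"][230:310,350:450,::-1],None,fx=7,fy=7,interpolation=cv2.INTER_CUBIC))
c=manip.camera("scene"); cv2.imwrite("pics/s8.png",c["img"][:,:,::-1])
go(512.3,31,48.5,-12.04)
E
```

```text
clock: 14.48
eef_pos: [503.5, -10.4, 48.7]
eef_rot: [-1.571, 0.001, -1.779]
wrist_force: [1.7, 10.3, 0.4]
finger_gap: 47.5
clock: 15.07
eef_pos: [503.5, -10.3, 48.7]
eef_rot: [-1.571, 0.001, -1.779]
wrist_force: [2.1, 9.9, 0.7]
finger_gap: 47.8
clock 15.17 pos [503.5 -10.3  48.7] F [ 2.6 10.   0.6] gap 47.5 | shift [-4.227e+01  2.300e-01  4.000e-02] turn [ 0.    0.11 -0.07]
```

View pics/t8.png

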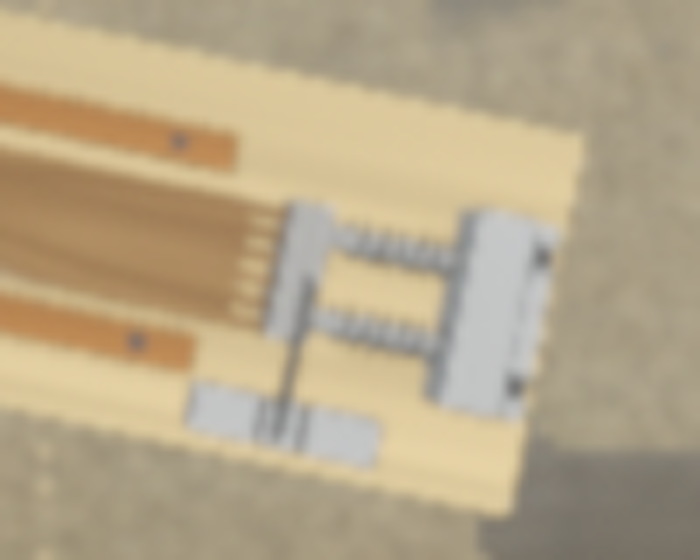

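View pics/s8.png

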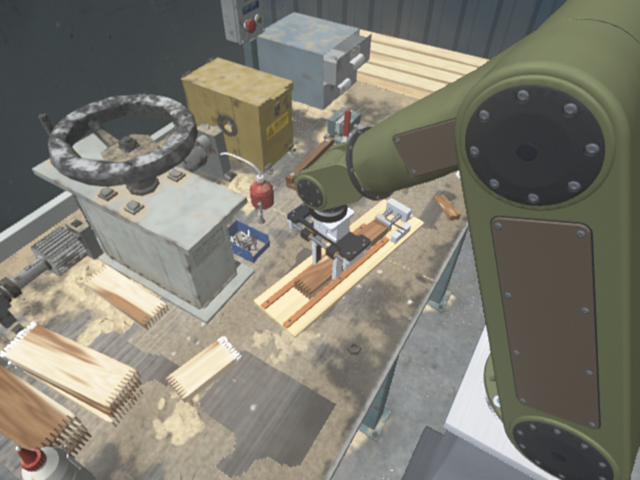

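The pointer (278,435) is steady between the marks at 262 and 300. The push is steady at about 10.3 N, and the wide block, wedge and nut are where they were. I'm handing it in.

```bash
python3 -c "
from cell import manip
print(manip.sign_off())"
```

```text
the job is handed in; nothing more can be done
None
```

I laid the second block flat in the channel with about 18 mm of clearance to the first. Then I slid it until the two blocks met, pushed the stop back, and handed the job in at about 15.2 s of the 42 s. The arm is still holding the block with a 45 N grip setting.

**Last checks before handing in:**
- **Stop travel:** the pointer stood still between the two marks, at about 13–14 mm travel.
- **Push:** the push along the channel held at about 10.3 N over two readings. That fits the spring at this travel plus a little friction.
- **Second block:** it stayed flat, with the tool height constant at 48.7 mm. It is on the channel's centre line to within about 1 mm and aligned with the channel to about 0.1°.
- **Other things on the bench:** the wide block, wedge and nut showed no visible shift in the last scene picture. I did not check the bolt again, but the arm worked well away from it.

**Not directly confirmed:**
- **Force between the blocks:** I only have the wrist reading for this; the contact itself can't be measured.
- **Sideways force while lowering:** there was a brief 5.6 N sideways reading as the block touched the channel floor. It disappeared after I raised the tool 0.8 mm.
- **Network positions:** a few of the position estimates, such as the channel point in the top picture, were about 7 mm off. I used a fit to the rails instead.

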